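# Lock the drying blower on

## Robot

A 6-joint arm with a two-finger parallel gripper is mounted at the origin on a cart in front of the work surface, level with it; the furniture and walls round the work are solid. World frame = base frame: x ahead of the robot, y to its left, z up, the work surface at z = 0. Lengths are in m, angles in rad, forces in N, time in s.
With the tool pointing down it reaches from about 0.325 to 0.85 m from the base axis. Payload 15.5 kg.
Tool frame: the origin (TCP) lies midway between the tips of the shut fingers; the grasp point (between the pads) lies 19 mm behind it; z points along the fingers, y is the line along which they close (so a half turn about z gives the same grasp; the last joint's range is limited). The gripper opens to 91 mm and grips with 3 to 60 N. Pads are 32 mm wide; open, the fingers measure 118 mm over their backs; the gripper's body (76 mm by 178 mm) begins 60 mm behind the grasp point.
Start: joints at [1.069, 0.494, 1.345, -0, 1.302, -0.096], TCP at [0.247, 0.574, 0.214] pointing down, gripper open.
Joint ranges: [-2.91, 2.91], [-0.82, 2.16], [0.22, 2.67], [-1.22, 4.37], [0.12, 2.79], [-3.08, 3.08]. Speed limits (rad/s): [1.89, 1.89, 2.57, 3.01, 3.01, 3.01].

## Interface

Orientations are given as a unit quaternion [w, x, y, z].
In Python, from cell import monitor, viewer, job_done gives the robot as it stands.
- The arm moves only by the tool play_rows, never from a script. Its argument "increments" is a list of rows, each a list of 2 entries, a list of its own where there are three numbers: the shift along the tool's x, y, z as a fraction of full scale, then the turn, a rotation vector about the tool's x, y, z as a fraction of full scale. In form: [[[x, y, z], [ax, ay, az]], ...]. A call has 1 to 5 rows; each row shifts and turns the commanded pose from where the row before left it, along the tool's axes as they then stand; what a row does not reach is not made up. Full scale, the value 1, is 0.5 m for a shift and pi/2 rad for a turn. A row lasts 1/12 s, in which the tool goes at most 41.7 mm and 7.16 degrees, less where a joint would pass 70% of its speed; a pose out of reach is approached as far as the arm can. A call with a number of a shift or a turn outside -1 to 1 is refused whole. A call with a gripper value outside its range is refused whole. "fingers" is the opening, from -1 (shut) to 1 (fully open), set as the call begins (left out, the last holds). The fingers move at their own pace and stop on an object; "newtons" is the grip in N (left out, the last holds). Time passes only in rows, so rows that do not move let the fingers close. It gives the time, the measured TCP pose, the force, the opening and the grip force at its end, in the units of the state.
- monitor.read_state(): the state, without advancing time (a new reading comes with each control period).
- viewer.camera(name): name is "side" or "top" or "wrist"; returns the picture (400x640x3 uint8, red, green, blue); there is no depth.
- viewer.camera_info(name): a dict with "fx", "fy", "cx", "cy" (pixels), "distortion" ([k1, k2, p1, p2, k3] as OpenCV has them; the pictures are not rectified), "eye" and "rotation" of the camera in the world; the wrist camera has in their place "hand_eye" (4x4, takes a point from camera to tool coordinates, whose origin is the TCP and whose axes are the flange's). Camera axes: x right, y down, z forward; pixel columns grow to the right and rows downward; lengths in m; the calibration is good to about 2 mm. A picture is of the moment at which its call begins: read the wrist's pose just before it. camera_info takes no time and is no camera call.
- job_done(): hands the job in; it is judged then, once.
Trained networks look in the newest picture that a camera, given by its name, has taken for a name from the list of things; names that differ only in an ending like _2 or _b are one class to them, and where a whole thing is asked for, a point or a joint stands for the part that bears it (a point fixed in the world has none). Each returns a list of dicts, best first, with "score" (0 to 1); they miss things now and then, are a little off and sometimes report something else, mostly with a low value. They report only what shows in the picture. A call takes as long as a camera call.
- viewer.regions_of(camera, query): "mask" (400x640 bool, what is visible of it) and "centre" ([column, row] in pixels, amid what is visible of it).
The state is a dict: "time_s": time; "joints": joint angles; "joint_vel": joint speeds; "joint_torque": joint torques, N m; "tcp_pos": TCP position; "orientation": TCP orientation; "wrist_force": force on the tool from outside, world axes, zero at the start; "wrist_torque": the same for the moment, N m; "width": finger opening in m; "finger_force": force on a finger pad.
Only numpy, scipy, OpenCV 4.12 (cv2) and the standard library are available. Lean on these libraries where they do the work, as an engineer would, in place of code of your own. Each camera call takes 0.05 s, during which the arm holds its last target. There are 200 camera calls.

## Task

Set the orange-trimmed drying blower to run hands-free on the beaker in front of it: squeeze its trigger down, push in the lock button on its side while the trigger is squeezed, then let the trigger ease back so that the lock holds it down. Leave the blue-trimmed blower off and the beaker standing where it is.

Things in the scene. Friction and masses are not known exactly. Their poses are not given: they have to be found in the camera images.
- orange_blower: To switch on: grey, straight, ORANGE trigger, button and ring; fixed in a flat cradle (8 mm high, y -42 to 42). Origin on the worktop under the trigger; x to the nozzle, y to the lock-button side, z up. Fixed cheek (upright wall) beside the trigger: y 11 to 23, x -37 to 37, top z 100 mm; outside it space is free. Motor housing from x 42 on, top z 96, nozzle end x 146; rear part x < -39, z 85.
- orange_pad (a point): Centre of the top of the orange trigger, a flat upward-facing pad 70 mm along x, 33 mm along y (y -24 to 9 in the blower's frame), 85 mm above the worktop at rest; moves straight down with it. Axes as the blower's.
- orange_button (a point): Centre of the end face of the orange lock button, a round pin of 16 mm diameter in the cheek's outer face, at x 0, y 33, z 88 mm in the blower's frame at rest; it goes in 8 mm towards -y. One finger can hold the trigger down from above while the other hangs outside the cheek; closing them then pinches the button in against the cheek (finger faces end at y 11 and 25, middle y 18 mm).
- orange_trigger (a joint): Travel of the orange trigger in m: 0 up (off), 0.014 fully down. Spring 3.5 N at the top, 7 N fully down. The lock button can go in only while the trigger is 0.008 or more down; at less its way is blocked. Locked on, the trigger rests near 0.008 by itself.
- orange_lock (a joint): Travel of the orange lock button in m: 0 out, 0.008 fully in. Takes about 1.5 N and stays where it is pushed.
- blue_trigger (a joint): Travel of the trigger of the other blower, of the same make with BLUE trim; 0 up (off), 0.014 down. To be left alone.
- beaker: The beaker to be dried, 60 mm wide, 74 mm high, standing loose in front of the orange blower's nozzle, about 190 mm ahead of the blower's origin. Origin at the centre of its underside, z up. To be left alone.

How it is judged:
By the outcome, as a careful person would: the job done as asked, in the order asked, and still so for the second after the job is handed in, with the robot touching nothing.
It also fails if it takes over 32 s, if anything falls off the work surface, if the arm or the gripper's body presses on something with over 40 N, if the wrist force passes 120 N, or if a joint passes its speed limit or range.

## Working session

There is one attempt and no reset: what is moved stays moved. The work goes in short steps, Python scripts to look and compute and a tool call to move; the robot and the scene stay as the last step left them, time stands still between calls to the robot, and variables do not carry over. Pictures are saved under pics/ and viewed, at most 10 in all, crops included, and the job is handed in when it is done.

Besides the shell and the picture viewer there is one more tool, called after ">>>" as a command line: name --argument value ..., lists and objects as JSON in quotes. play_rows: Moves the arm, as the interface text tells. Shift numbers are shares of 0.5 m and turn numbers shares of pi/2 rad, none past 1 either way. Its arguments: {"type":"object","properties":{"increments":{"type":"array"},"fingers":{"type":"number"},"newtons":{"type":"number"}},"required":["increments"]}

```bash
mkdir -p pics
cat > h.py <<'E'
import numpy as np, cv2
from cell import monitor, viewer
from scipy.spatial.transform import Rotation as R
def snap(n,f):
    im=viewer.camera(n); cv2.imwrite('pics/'+f,cv2.cvtColor(im,cv2.COLOR_RGB2BGR)); return im
def cam(n,st=None):
    i=viewer.camera_info(n); K=np.array([[i['fx'],0,i['cx']],[0,i['fy'],i['cy']],[0,0,1.]]); D=np.array(i['distortion'],float)
    if n=='wrist':
        st=st or monitor.read_state(); q=st['orientation']; Rt=R.from_quat([q[1],q[2],q[3],q[0]]).as_matrix()
        H=np.array(i['hand_eye']); return K,D,Rt@H[:3,3]+np.array(st['tcp_pos']),Rt@H[:3,:3]
    return K,D,np.array(i['eye'],float),np.array(i['rotation'],float).reshape(3,3)
def at_z(c,px,z):
    K,D,e,Rm=c
    p=cv2.undistortPoints(np.array(px,float).reshape(-1,1,2),K,D).reshape(-1,2)
    d=np.c_[p,np.ones(len(p))]@Rm.T
    return e+d*((z-e[2])/d[:,2])[:,None]
def ray(c,px):
    K,D,e,Rm=c
    p=cv2.undistortPoints(np.array(px,float).reshape(-1,1,2),K,D).reshape(-1,2)
    return e,np.c_[p,np.ones(len(p))]@Rm.T
def proj(c,P):
    K,D,e,Rm=c
    return cv2.projectPoints(np.array(P,float).reshape(-1,1,3),cv2.Rodrigues(Rm.T)[0],-Rm.T@e,K,D)[0].reshape(-1,2)
E
python3 - <<'E'
from h import *
for n in ['top','side']:
    im=snap(n,n+'0.png'); c=cam(n); print(n,c[2].round(3),c[3].round(3).tolist())
    for q in ['orange_blower','orange_pad','orange_button','beaker','blue_trigger']:
        for r in viewer.regions_of(n,q)[:2]:
            print(q,round(r['score'],2),np.round(r['centre'],1),r['mask'].sum(),at_z(c,[r['centre']],.085).round(3)[0])
print(monitor.read_state())
E
```

```text
Traceback (most recent call last):
  File "h.py", line 11, in cam
    return K,D,np.array(i['eye'],float),np.array(i['rotation'],float).reshape(3,3)
                                        ~~~~~~~~~~~~~~~~~~~~~~~~~~~~~~~~~~~~~^^^^^
ValueError: cannot reshape array of size 4 into shape (3,3)
```

View pics/top0.png

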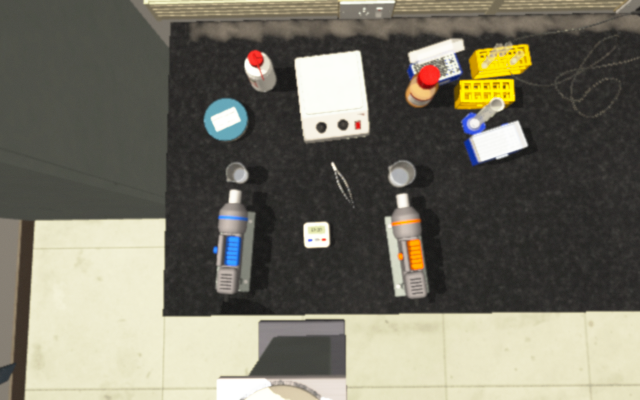

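The top view shows the orange blower at about (408,250) with its nozzle pointing up towards the beaker at (402,174). Its button is on the left at (401,257), and the blue blower is at (231,250). The camera rotation comes as a quaternion, so I'll fix the helper.

```bash
python3 - <<'E'
s=open('h.py').read()
s=s.replace("np.array(i['rotation'],float).reshape(3,3)","R.from_quat(np.roll(i['rotation'],-1)).as_matrix()")
open('h.py','w').write(s)
E
python3 - <<'E'
from h import *
for n in ['top','side']:
    im=snap(n,n+'1.png'); c=cam(n); print(n,c[2].round(3),c[3].round(3).tolist())
    for q in ['orange_blower','orange_pad','orange_button','beaker']:
        for r in viewer.regions_of(n,q)[:2]:
            print(q,round(r['score'],2),np.round(r['centre'],1),r['mask'].sum(),at_z(c,[r['centre']],.085).round(3)[0])
print(monitor.read_state())
E
```

```text
top [ 0.47  -0.13   1.186] [[-0.013, -0.994, 0.113], [-1.0, 0.015, 0.017], [-0.019, -0.112, -0.993]]
orange_blower 0.98 [406.1 252.2] 3133 [ 0.453 -0.304  0.085]
orange_pad 0.87 [412.8 252.6] 402 [ 0.452 -0.319  0.085]
beaker 0.66 [403.5 176.2] 556 [ 0.633 -0.304  0.085]
side [0.465 0.771 0.906] [[-0.99, -0.087, 0.108], [-0.139, 0.673, -0.727], [-0.009, -0.735, -0.678]]
orange_pad 0.47 [377.6 159.3] 75 [ 0.449 -0.325  0.085]
beaker 0.98 [307.4 170.2] 538 [ 0.643 -0.249  0.085]
{'time_s': 0.55, 'joints': array([ 1.06952283e+00,  4.93586514e-01,  1.34550821e+00, -3.02482392e-05,
        1.30250302e+00, -9.54949660e-02]), 'joint_vel': array([-0.00234875,  0.00024074, -0.00073898,  0.00026837, -0.00202726,
       -0.00040259]), 'joint_torque': array([-1.49418054e-03, -8.78229117e+01, -3.82084572e+01,  7.06122676e-02,
        4.46209044e-02,  6.07899506e-05]), 'tcp_pos': array([0.24671011, 0.5742411 , 0.21392057]), 'orientation': array([ 1.31905996e-05,  2.01496244e-01,  9.79489287e-01, -6.71923996e-06]), 'wrist_force': array([-0.78749389, -0.31149326, -0.30324763]), 'wrist_torque': array([ 0.03046044, -0.04980038, -0.01710261]), 'finger_force': 0.0, 'width': 0.09092949178850131}
```

View pics/side1.png

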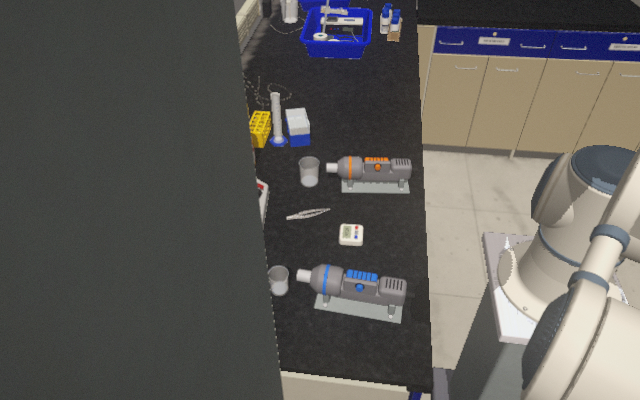

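Side view: the orange blower is at (370,170), with its button at (378,168) facing the camera and the beaker at (309,172). The pad is near (0.451,-0.32) and the blower's yaw is about 7°. I'll turn the tool and travel there, staying high.

>>> play_rows --increments '[[[0, -0.04, -0.01], [0, 0, -0.066]], [[0, -0.06, -0.01], [0, 0, -0.066]], [[0, -0.08, -0.01], [0, 0, -0.066]], [[0, -0.08, -0.01], [0, 0, -0.066]], [[0, -0.08, -0.01], [0, 0, -0.066]]]' --fingers -0.15

```text
time_s: 0.97
tcp_pos: [0.2174, 0.4065, 0.2389]
orientation: [-0.0, -0.059, 0.998, -0.0]
wrist_force: [2.2, -0.8, 0.4]
width: 0.0605
finger_force: 0.0
```

Run:
```python
from h import *
c=cam('top')
P=at_z(c,[[403,196],[416,297]],.06);d=P[0]-P[1];print(P,np.degrees(np.arctan2(d[1],d[0])))
s=monitor.read_state();print(s['tcp_pos'],s['orientation'],s['time_s'])
print(viewer.camera_info('wrist')['hand_eye'])
q=s['orientation'];Rt=R.from_quat(np.roll(q,-1)).as_matrix();print(Rt.round(3));print(Rt.T@(np.array([.448,-.29,.25])-s['tcp_pos'])/.5)
```

```text
[[ 0.58800302 -0.3047414   0.06      ]
 [ 0.347244   -0.3276536   0.06      ]] 5.436269635018577
[0.2174307  0.40648281 0.23890354] [-1.08548665e-04 -5.93909807e-02  9.98234788e-01 -9.17314485e-05] 0.9667
[[-2.02046852e-04 -9.54885815e-01 -2.96973128e-01  8.57328521e-02]
 [ 9.99999280e-01  1.58362051e-04 -1.18954999e-03 -6.95690794e-04]
 [ 1.18291369e-03 -2.96973154e-01  9.54885096e-01 -1.70808838e-01]
 [ 0.00000000e+00  0.00000000e+00  0.00000000e+00  1.00000000e+00]]
[[-0.993 -0.119 -0.   ]
 [-0.119  0.993 -0.   ]
 [ 0.    -0.    -1.   ]]
[-0.29271332 -1.43782086 -0.02201477]
```

>>> play_rows --increments '[[[-0.035, -0.075, 0], [0, 0, 0]], [[-0.035, -0.075, 0], [0, 0, 0]], [[-0.035, -0.075, 0], [0, 0, 0]], [[-0.035, -0.075, 0], [0, 0, 0]], [[-0.035, -0.075, 0], [0, 0, 0]]]'

```text
time_s: 1.38
tcp_pos: [0.3271, 0.23, 0.2393]
orientation: [0.0, -0.057, 0.998, 0.0]
wrist_force: [1.5, 1.4, -0.5]
width: 0.0387
finger_force: 0.0
```

>>> play_rows --increments '[[[-0.035, -0.075, 0], [0, 0, 0]], [[-0.035, -0.075, 0], [0, 0, 0]], [[-0.035, -0.075, 0], [0, 0, 0]], [[-0.01, -0.08, 0], [0, 0, 0]], [[0, -0.08, 0], [0, 0, 0]]]'

```text
time_s: 1.8
tcp_pos: [0.4067, 0.0448, 0.2391]
orientation: [0.001, -0.056, 0.998, -0.0]
wrist_force: [0.7, -0.3, -0.2]
width: 0.039
finger_force: 0.0
```

>>> play_rows --increments '[[[0, -0.08, 0], [0, 0, 0]], [[0, -0.08, 0], [0, 0, 0]], [[0, -0.08, 0], [0, 0, 0]], [[0, -0.08, 0], [0, 0, 0]], [[0, -0.08, 0], [0, 0, 0]]]'

```text
time_s: 2.22
tcp_pos: [0.4276, -0.154, 0.2392]
orientation: [0.0, -0.056, 0.998, -0.0]
wrist_force: [1.9, 0.4, -0.8]
width: 0.039
finger_force: 0.0
```

>>> play_rows --increments '[[[0, -0.08, 0], [0, 0, 0]], [[0, -0.06, 0], [0, 0, 0]], [[0, -0.04, 0], [0, 0, 0]], [[0, 0, 0], [0, 0, 0]], [[0, 0, 0], [0, 0, 0]]]'

```text
time_s: 2.63
tcp_pos: [0.4378, -0.2421, 0.2387]
orientation: [-0.0, -0.055, 0.998, 0.0]
wrist_force: [-0.1, 0.0, 0.8]
width: 0.0388
finger_force: 0.0
```

Run:
```python
from h import *
s=monitor.read_state();im=snap('wrist','w1.png');c=cam('wrist',s)
print(s['tcp_pos'],s['orientation'],s['time_s'],s['width'])
for q,z in [('orange_blower',.085),('orange_pad',.085),('orange_button',.088)]:
    for r in viewer.regions_of('wrist',q)[:2]:
        m=r['mask'].astype(np.uint8); rc=cv2.minAreaRect(cv2.findNonZero(m))
        print(q,round(r['score'],2),np.round(r['centre'],1),m.sum(),at_z(c,[r['centre']],z).round(4)[0],at_z(c,cv2.boxPoints(rc),z).round(4).tolist())
```

```text
[ 0.43777058 -0.2420501   0.23870892] [-8.98757508e-05 -5.53437885e-02  9.98467346e-01  1.26852609e-04] 2.6333 0.03881541965152465
orange_blower 0.91 [252.5 167.3] 10758 [ 0.4232 -0.3122  0.085 ] [[0.3329, -0.3501, 0.085], [0.3231, -0.2827, 0.085], [0.524, -0.257, 0.085], [0.5368, -0.3375, 0.085]]
orange_pad 0.84 [240.3 187.9] 1897 [ 0.4467 -0.3239  0.085 ] [[0.4133, -0.3434, 0.085], [0.4078, -0.3127, 0.085], [0.4781, -0.3042, 0.085], [0.4842, -0.3369, 0.085]]
orange_button 0.54 [275.8 188.9] 135 [ 0.4428 -0.2862  0.088 ] [[0.4373, -0.2948, 0.088], [0.4363, -0.2855, 0.088], [0.4514, -0.2843, 0.088], [0.4525, -0.2938, 0.088]]
```

View pics/w1.png

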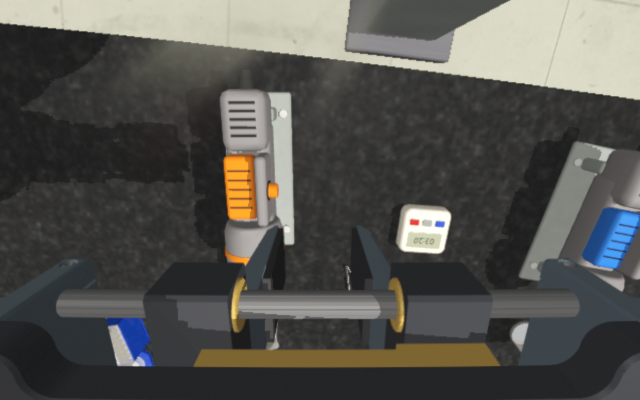

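The wrist view shows the pad at (240,188), the button at (273,190) and the cheek at (262,190). The tool yaw of about 6.4° matches the blower. I'll move over it, partway down, for a closer look.

>>> play_rows --increments '[[[0, -0.058, 0], [0, 0, 0]], [[0, -0.058, 0.03], [0, 0, 0]], [[0, 0, 0.07], [0, 0, 0]], [[0, 0, 0.07], [0, 0, 0]], [[0, 0, 0.04], [0, 0, 0]]]' --fingers 0.0

```text
time_s: 3.25
tcp_pos: [0.4435, -0.2976, 0.1312]
orientation: [-0.001, -0.056, 0.998, 0.001]
wrist_force: [-0.2, 0.5, -1.8]
width: 0.0457
finger_force: 0.0
```

>>> play_rows --increments '[[[0, 0, 0], [0, 0, 0]], [[0, 0, 0], [0, 0, 0]]]'

```text
time_s: 3.42
tcp_pos: [0.4443, -0.298, 0.1339]
orientation: [-0.001, -0.057, 0.998, 0.001]
wrist_force: [-0.2, -1.2, 0.4]
width: 0.0457
finger_force: 0.0
```

Run:
```python
from h import *
s=monitor.read_state();im=snap('wrist','w2.png');c=cam('wrist',s)
print(s['tcp_pos'],s['orientation'],s['time_s'],s['width'],s['wrist_force'])
for q,z in [('orange_pad',.085),('orange_button',.088)]:
    for r in viewer.regions_of('wrist',q)[:2]:
        m=r['mask'].astype(np.uint8); rc=cv2.minAreaRect(cv2.findNonZero(m))
        print(q,round(r['score'],2),np.round(r['centre'],1),m.sum(),at_z(c,[r['centre']],z).round(4)[0],at_z(c,cv2.boxPoints(rc),z).round(4).tolist())
```

```text
[ 0.4443057  -0.29802825  0.13390419] [-6.05300547e-04 -5.66910150e-02  9.98391412e-01  5.92587226e-04] 3.4167 0.045704083448292646 [-0.24230378 -1.15850564  0.37021013]
orange_pad 0.57 [286.1 209.1] 3244 [ 0.4351 -0.3229  0.085 ] [[0.4112, -0.3427, 0.085], [0.4077, -0.3119, 0.085], [0.4779, -0.3047, 0.085], [0.4818, -0.3384, 0.085]]
orange_button 0.52 [332.6 227.9] 244 [ 0.4447 -0.2877  0.088 ] [[0.4376, -0.2934, 0.088], [0.4366, -0.2848, 0.088], [0.4514, -0.2828, 0.088], [0.4524, -0.2916, 0.088]]
```

View pics/w2.png

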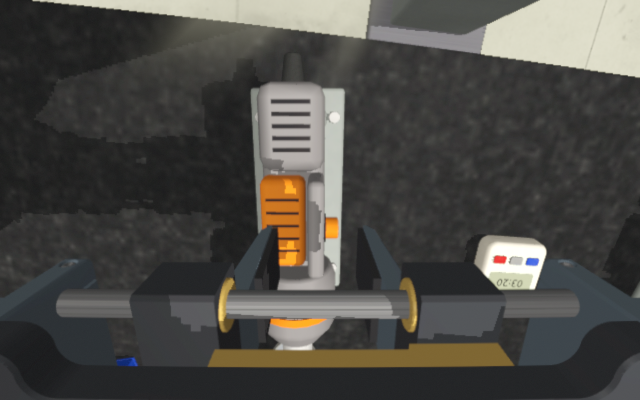

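The wrist view shows the fingers straddling the cheek: the inner one is over the pad at (265,240) and the outer one is beyond the button at (332,228). I'll shift 2 mm towards -y, go down and press.

>>> play_rows --increments '[[[0, -0.004, 0.03], [0, 0, 0]], [[0, 0, 0.03], [0, 0, 0]], [[0, 0, 0.02], [0, 0, 0]], [[0, 0, 0], [0, 0, 0]], [[0, 0, 0], [0, 0, 0]]]'

```text
time_s: 3.98
tcp_pos: [0.4448, -0.3009, 0.0945]
orientation: [0.0, -0.056, 0.998, -0.0]
wrist_force: [-0.1, 0.3, -0.3]
width: 0.0456
finger_force: 0.0
```

>>> play_rows --increments '[[[0, 0, 0.008], [0, 0, 0]], [[0, 0, 0.008], [0, 0, 0]], [[0, 0, 0.008], [0, 0, 0]], [[0, 0, 0.008], [0, 0, 0]], [[0, 0, 0.008], [0, 0, 0]]]'

```text
time_s: 4.4
tcp_pos: [0.4451, -0.3013, 0.0739]
orientation: [0.0, -0.056, 0.998, -0.0]
wrist_force: [1.0, 0.0, 7.1]
width: 0.046
finger_force: 3.2
```

>>> play_rows --increments '[[[0, 0, 0], [0, 0, 0]], [[0, 0, 0], [0, 0, 0]], [[0, 0, 0], [0, 0, 0]]]'

```text
time_s: 4.65
tcp_pos: [0.4451, -0.3013, 0.0741]
orientation: [0.0, -0.056, 0.998, -0.0]
wrist_force: [1.0, -0.4, 6.1]
width: 0.0457
finger_force: 2.8
```

Upward force is 6.1 N, which matches about 11 mm of trigger travel. Closing to pinch the button in.

>>> play_rows --increments '[[[0, 0, 0], [0, 0, 0]], [[0, 0, 0], [0, 0, 0]], [[0, 0, 0], [0, 0, 0]], [[0, 0, 0], [0, 0, 0]], [[0, 0, 0], [0, 0, 0]]]' --fingers -0.8 --newtons 10

```text
time_s: 5.07
tcp_pos: [0.4449, -0.3007, 0.0743]
orientation: [0.0, -0.056, 0.998, 0.0]
wrist_force: [2.8, 10.5, 16.3]
width: 0.0176
finger_force: 10.7
```

>>> play_rows --increments '[[[0, 0, 0], [0, 0, 0]], [[0, 0, 0], [0, 0, 0]], [[0, 0, 0], [0, 0, 0]], [[0, 0, 0], [0, 0, 0]], [[0, 0, 0], [0, 0, 0]]]'

```text
time_s: 5.48
tcp_pos: [0.4447, -0.3, 0.0743]
orientation: [0.0, -0.056, 0.998, 0.001]
wrist_force: [1.3, 8.8, 13.7]
width: 0.0161
finger_force: 10.6
```

The outer finger bears on the button and the width is 16 mm. I'll centre by nudging towards +y to see if it settles at 14 mm.

>>> play_rows --increments '[[[0, 0.002, 0], [0, 0, 0]], [[0, 0.001, 0], [0, 0, 0]], [[0, 0, 0], [0, 0, 0]], [[0, 0, 0], [0, 0, 0]], [[0, 0, 0], [0, 0, 0]]]'

```text
time_s: 5.9
tcp_pos: [0.4448, -0.2995, 0.0742]
orientation: [0.0, -0.056, 0.998, -0.0]
wrist_force: [0.6, 0.5, 8.2]
width: 0.016
finger_force: 11.1
```

>>> play_rows --increments '[[[0, 0, 0], [0, 0, 0]], [[0, 0, 0], [0, 0, 0]], [[0, 0, 0], [0, 0, 0]], [[0, 0, 0], [0, 0, 0]], [[0, 0, 0], [0, 0, 0]]]' --newtons 25

```text
time_s: 6.32
tcp_pos: [0.4448, -0.2995, 0.0742]
orientation: [0.0, -0.056, 0.998, -0.0]
wrist_force: [1.2, 0.3, 8.2]
width: 0.0157
finger_force: 25.7
```

Run:
```python
from h import *
im=snap('side','s2.png');im2=snap('wrist','w3.png')
a=cv2.resize(im[130:210,310:430],(600,400),interpolation=2);b=cv2.resize(im2[120:320,170:470],(600,400)) 
cv2.imwrite('pics/c3.png',cv2.cvtColor(cv2.resize(np.vstack([a,b]),(450,600)),cv2.COLOR_RGB2BGR))
```

```text
(no output)
```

View pics/c3.png

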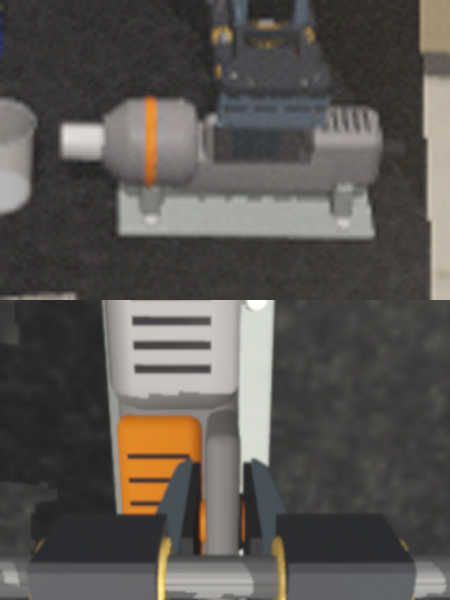

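The pinch looks right, but the width is 1.7 mm more than expected. That may be a small yaw misfit, so I'll turn about 2.5° towards the blower's likely yaw.

>>> play_rows --increments '[[[0, 0, 0], [0, 0, 0.014]], [[0, 0, 0], [0, 0, 0.014]], [[0, 0, 0], [0, 0, 0]], [[0, 0, 0], [0, 0, 0]], [[0, 0, 0], [0, 0, 0]]]' --newtons 15

```text
time_s: 6.83
tcp_pos: [0.4448, -0.2994, 0.0742]
orientation: [0.0, -0.034, 0.999, -0.0]
wrist_force: [2.0, 2.4, 7.0]
width: 0.0156
finger_force: 17.9
```

>>> play_rows --increments '[[[0, 0, 0], [0, 0, 0]], [[0, 0, 0], [0, 0, 0]], [[0, 0, 0.002], [0, 0, 0]], [[0, 0, 0.002], [0, 0, 0]], [[0, 0, 0], [0, 0, 0]]]' --fingers -0.3

```text
time_s: 7.25
tcp_pos: [0.4443, -0.2987, 0.0718]
orientation: [-0.0, -0.034, 0.999, 0.001]
wrist_force: [1.1, 5.2, 6.8]
width: 0.032
finger_force: 3.1
```

>>> play_rows --increments '[[[0, 0, 0], [0, 0, 0]], [[0, 0, 0], [0, 0, 0]], [[0, 0, 0], [0, 0, 0]], [[0, 0, 0], [0, 0, 0]], [[0, 0, 0], [0, 0, 0]]]' --fingers -0.8

```text
time_s: 7.67
tcp_pos: [0.4449, -0.2995, 0.0723]
orientation: [0.0, -0.034, 0.999, -0.0]
wrist_force: [1.0, 2.9, 9.5]
width: 0.0159
finger_force: 15.8
```

>>> play_rows --increments '[[[0, 0, 0], [0, 0, 0]], [[0, 0, 0], [0, 0, 0]], [[0, 0, 0], [0, 0, 0]], [[0, 0, 0], [0, 0, 0]], [[0, 0, -0.004], [0, 0, 0]]]' --fingers 0.0

```text
time_s: 8.08
tcp_pos: [0.4441, -0.2986, 0.0737]
orientation: [-0.0, -0.034, 0.999, 0.001]
wrist_force: [-0.2, 4.1, 5.4]
width: 0.0446
finger_force: 2.8
```

>>> play_rows --increments '[[[0, 0, -0.004], [0, 0, 0]], [[0, 0, -0.004], [0, 0, 0]], [[0, 0, -0.004], [0, 0, 0]], [[0, 0, 0], [0, 0, 0]], [[0, 0, 0], [0, 0, 0]]]'

```text
time_s: 8.5
tcp_pos: [0.4445, -0.2994, 0.0799]
orientation: [-0.0, -0.034, 0.999, -0.0]
wrist_force: [-0.5, -0.2, -0.2]
width: 0.0457
finger_force: 0.0
```

At z 0.080 there is no force, so the trigger stays down and the lock holds. I'll lift clear and check.

>>> play_rows --increments '[[[0, 0, -0.03], [0, 0, 0]], [[0, 0, -0.06], [0, 0, 0]], [[0, 0, -0.07], [0, 0, 0]], [[0, 0, -0.07], [0, 0, 0]], [[0, 0, -0.05], [0, 0, 0]]]'

```text
time_s: 8.92
tcp_pos: [0.4448, -0.2997, 0.2226]
orientation: [0.001, -0.034, 0.999, -0.001]
wrist_force: [1.0, -1.1, 0.2]
width: 0.0456
finger_force: 0.0
```

>>> play_rows --increments '[[[0, 0.07, 0], [0, 0, 0]], [[0, 0.07, 0], [0, 0, 0]], [[0, 0.06, 0], [0, 0, 0]], [[0, 0, 0], [0, 0, 0]], [[0, 0, 0], [0, 0, 0]]]'

```text
time_s: 9.33
tcp_pos: [0.4375, -0.1985, 0.22]
orientation: [-0.0, -0.035, 0.999, 0.0]
wrist_force: [1.3, -1.1, 0.0]
width: 0.0458
finger_force: 0.0
```

Run:
```python
from h import *
st=monitor.read_state();print(st['tcp_pos'],st['time_s'])
im=snap('side','s4.png');im2=snap('wrist','w4.png')
for q in ['orange_button','orange_pad']:
    print(q,[(round(r['score'],2),np.round(r['centre']),r['mask'].sum()) for r in viewer.regions_of('wrist',q)[:2]])
a=cv2.resize(im[130:210,310:430],(600,400),interpolation=2);cv2.imwrite('pics/c4.png',a[:,:,::-1])
```

```text
[ 0.43747973 -0.19848326  0.21999767] 9.3333
orange_button [(0.65, array([227., 192.]), np.int64(60)), (0.56, array([196., 189.]), np.int64(1525))]
orange_pad [(0.62, array([193., 188.]), np.int64(1689))]
```

View pics/c4.png

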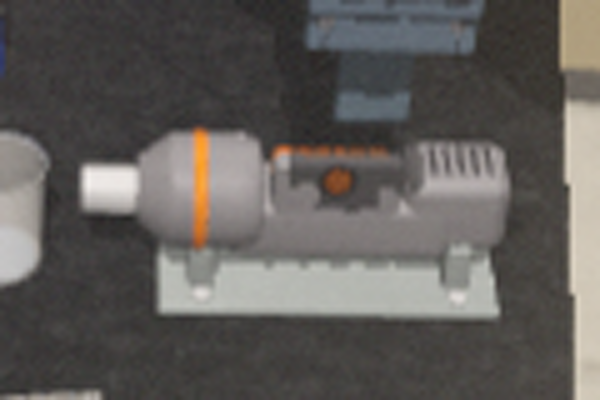

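View pics/w4.png

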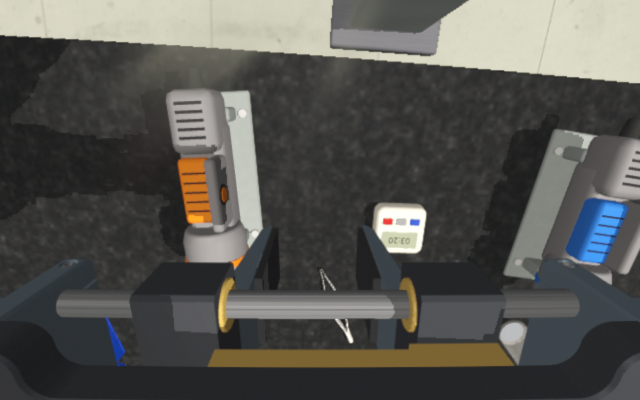

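The side crop shows only a thin strip of trigger above the cheek at (330,152), the button pushed in at (337,180), and the beaker still in place. The wrist view agrees: the button is nearly flush at (225,193).

```bash
python3 -c "
from cell import job_done
print(job_done())"
```

```text
the job is handed in; nothing more can be done
None
```

The orange blower's trigger is locked down for hands-free running, the blue blower and the beaker were left alone, and the job was handed in at about 9.5 s; the fingers closed to about 16 mm rather than the expected 14 mm, but the trigger stayed down after release and the button looked nearly flush.

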